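Slide the bun tray past the sprung stop

TASK

With closed fingertips, press the red spring-loaded stop bar down behind the bun tray and, keeping it down, push the tray along its runway past the yellow stop teeth until it is fully home against the black rubber buffer. Then let go so that the teeth spring back up behind the tray. Do not pick up or tip the tray, and leave the other things on the counter where they stand.

Things in the scene. Friction and masses are not known exactly. Their poses are not given: they have to be found in the camera images.
- runway: Fixed steel runway, 390 mm long, 200 wide. Its x axis is the push direction, z up; origin on the table, on the centre line, below the rear faces of the stop teeth (x = 0). It spans x = -220 (open end, bare press pad) to +168 mm. The tray rests on two ledges 32 mm high (inner edges 129 mm apart) between side rails 46 mm high (inner faces 175 mm apart).
- buffer (a point): Centre of the face of the black rubber buffer that the tray must meet, fixed on the runway at x = +146 mm, 43 mm above the table. With the tray home, the tray's origin is at runway x = +81 mm and its rear wall at +16 mm.
- tray: Loose aluminium tray with six white buns fixed in it, about 0.85 kg, 130 mm long (x, push direction), 170 wide. Origin at the centre of its underside, axes along the runway's. Underside 32 mm, rim and buns 58 mm above the table; flat rear wall 65 mm behind the origin. Starts on the runway 3 to 20 mm short of the teeth and slides freely.
- stop (a joint): How far the stop bar is pressed, m: 0 up (blocks the tray), 0.012 fully down. Spring 1.5 N at first, 4 N fully down. Up, the teeth stand 7 mm above the tray's underside; above 0.007 they clear it. Once over the teeth, the tray keeps them down; they spring up by themselves when it is home and nothing presses the bar.
- pad (a point): Centre of the bare red press pad, on its top, moving with the bar; runway x = -175 mm. The flat bar is 80 mm wide, top 24 mm above the table when up, 12 fully down; it runs level from x = -215 to +12 mm, on under the tray. It goes down as a whole wherever pressed; a fingertip can slide along it behind the tray all the way, passing between the teeth.
- tooth_line (a point): Point midway between the two yellow stop teeth, at their top (39 mm above the table when up) and rear face (runway x = 0), moving with the bar. Each tooth is 12 mm long (x = 0 to 12 mm) and 16 mm wide, at y = 41 to 57 mm on either side: 82 mm free between them.
- sauce: Bystander, leave alone: brown glass sauce bottle with red cap, 52 mm across, 150 mm tall. Origin at its underside.
- jar: Bystander, leave alone: clear jar with white lid, 60 mm across, 75 mm tall. Origin at its underside.
- cup: Bystander, leave alone: steel cup, 68 mm across, 70 mm tall. Origin at its underside.
- basket: Bystander, leave alone: light wooden bowl, 120 mm across, 50 mm tall. Origin at its underside.
- scraper: Bystander, leave alone: dough scraper lying flat, white plastic blade with blue handle, 110 x 120 mm, 22 mm high. Origin at its underside.
- brush: Bystander, leave alone: pastry brush lying flat, 180 mm long. Origin at its underside.
- spice: Bystander, leave alone: yellow spice can with green cap, 48 mm across, 90 mm tall. Origin at its underside.
Mind the look-alikes: they are no part of the job. What is shaped like the tray but purple or turquoise is not meant.

How it is judged (in metres and radians):
On the way, in this order (a step that is already met when the one before it is completed fails the run):
1. the stop bar is pressed down while the tray is still on the loading side (value of joint stop above 0.007 m and x of tray in the frame of runway below -0.045 m), for 0.05 s.
2. the tray slides over the lowered teeth (value of joint stop above 0.005 m and x of tray in the frame of runway between -0.03 and 0.06 m), for 0.05 s.
At the end, for the whole second after the job is handed in: The tray lies flat and at rest on the runway within 5 mm of home against the buffer, and the stop is back up behind it (within 2 mm of its top position) (x of tray in the frame of runway between 0.076 and 0.086 m and value of joint stop below 0.002 m and z of tray in the frame of runway between 0.029 and 0.035 m and angle between tray's own z axis and vertical below 0.05 rad and linear speed of tray below 0.02 m/s); the robot touches nothing.
It fails at once if the tray is lifted more than 10 mm or tipped more than about 9 degrees (z of tray in the frame of runway above 0.042 m or angle between tray's own z axis and vertical above 0.16 rad).
It fails at once if another thing on the counter is moved more than 25 mm (distance of any of sauce, jar, cup, basket, scraper, brush, spice from where it was at the start of the episode above 0.025 m).
It also fails if it takes over 38 s, if anything falls off the work surface, if the arm or the gripper's body presses on something with over 40 N, if the wrist force passes 120 N, or if a joint passes its speed limit or range.

ROBOT

A 6-joint arm with a two-finger parallel gripper is mounted at the origin on the work surface. World frame = base frame: x ahead of the robot, y to its left, z up, the work surface at z = 0. Lengths are in mm, angles in rad, forces in N, time in s.
With the tool pointing down it reaches from about 350 to 975 mm from the base axis. Payload 4.9 kg.
Tool frame: the origin (TCP) lies at the very end of the fingers, on their centre line; the grasp point (between the pads) lies 19 mm behind it; z points along the fingers, y is the line along which they close (so a half turn about z gives the same grasp; the last joint's range is limited). The gripper opens to 85 mm and grips with 20 to 120 N. Pads are 22 mm wide; open, the fingers measure 114 mm over their backs; the gripper's body (76 mm by 85 mm) begins 54 mm behind the grasp point. The pads swing forward as they close: fully open they stand 13 mm farther back than shut.
Start: joints at [-1.306, 0.053, 1.613, -0, 1.476, -0.119], TCP at [234.022, -579.513, 231.304] pointing down, gripper open.
Joint ranges: [-3.01, 3.01], [-1.01, 2.22], [0.06, 2.58], [-1.02, 4.17], [0.09, 2.62], [-3.14, 3.14]. Speed limits (rad/s): [2.57, 2.57, 3.14, 3.14, 3.14, 3.14].

INTERFACE

Orientations are given as a 3x3 rotation matrix whose columns are the frame's x, y, z axes.
In Python, from bench import arm, viewer gives the robot as it stands. The module is installed in compiled form; this text tells all that it offers.
- The arm moves only by the tool drive_tool, never from a script. Its argument "commands" is a list of rows, each a list of 4 numbers: the shift along the tool's x, y, z in mm, then the turn about the tool's z in rad. In form: [[tx, ty, tz, yaw], ...]. A call has 1 to 10 rows; each row is the pose to reach, as a shift and turn from the pose commanded when the call began, along the tool's axes at that moment; what a row does not reach only later rows make up. A row lasts 1/8 s, in which the tool goes at most 62.5 mm and 10.7 degrees, less where a joint would pass 70% of its speed; a pose out of reach is approached as far as the arm can. A call with a gripper value outside its range is refused whole. "hand" is the opening in per cent of the stroke, from 0 (shut) to 100 (fully open), set as the call begins (left out, the last holds). The fingers move at their own pace and stop on an object; "squeeze" is the grip in N (left out, the last holds). Time passes only in rows, so rows that repeat a pose let the fingers close. It gives the time, the measured TCP pose, the force, the opening and the grip force at its end, in the units of the state.
- arm.read_state(): the state, without advancing time (a new reading comes with each control period).
- viewer.get_image(name): name is "side" or "top" or "wrist"; returns a dict with "pixels" (400x640x3 uint8, red, green, blue), "depth" (400x640 float32, mm along the optical axis (not along the pixel's ray), 0 where there is no reading), "mtx" (3x3 intrinsics, pixels), "rvec" (rotation vector, rad) and "tvec" (3), from world to camera coordinates, as OpenCV has them. Camera axes: x right, y down, z forward; pixel columns grow to the right and rows downward; lengths in mm; the calibration is good to about 2 mm. A picture is of the moment at which its call begins.
- arm.sign_off(): hands the job in; it is judged then, once.
The state is a dict: "t": time; "joints": joint angles; "joint_vel": joint speeds; "effort": joint torques, N m; "eef_pos": TCP position; "tcp_rot": TCP orientation; "contact_force": force on the tool from outside, world axes, zero at the start; "wrist_torque": the same for the moment, N m; "opening": finger opening in mm; "grip_force": force on a finger pad.
Only numpy, scipy, OpenCV 4.12 (cv2) and the standard library are available. Lean on these libraries where they do the work, as an engineer would, in place of code of your own. Each camera call takes 0.05 s, during which the arm holds its last target. There are 200 camera calls.

## Working session

There is one attempt and no reset: what is moved stays moved. The work goes in short steps, Python scripts to look and compute and a tool call to move; the robot and the scene stay as the last step left them, time stands still between calls to the robot, and variables do not carry over. Pictures are saved under pics/ and viewed, at most 10 in all, crops included, and the job is handed in when it is done.

Besides the shell and the picture viewer there is one more tool, called after "Emit:" in YAML: its name, and indented under it one key for each argument. drive_tool: Moves the arm, as the interface text tells. Its arguments: {"type":"object","properties":{"commands":{"type":"array","items":{"type":"array","items":{"type":"number"}}},"hand":{"type":"number"},"squeeze":{"type":"number"}},"required":["commands"]}

```bash
mkdir -p pics; cat > h.py <<'E'
import numpy as np, cv2
from bench import arm, viewer
def grab(n,f=None):
    d=viewer.get_image(n)
    if f: cv2.imwrite('pics/'+f,d['pixels'][:,:,::-1])
    return d
def cast(d,uv,z):
    R=cv2.Rodrigues(np.array(d['rvec'],float))[0];t=np.array(d['tvec'],float).ravel()
    uv=np.array(uv,float).reshape(-1,2)
    r=np.c_[uv,np.ones(len(uv))]@np.linalg.inv(d['mtx']).T@R
    c=-R.T@t
    return c+r*((z-c[2])/r[:,2])[:,None]
E
python3 - <<'E'
from h import *
for n in('top','side'):
    d=grab(n,n+'1.png'); np.savez(''+n+'1.npz',**d)
s=arm.read_state();print(s['t'],s['eef_pos'],s['tcp_rot'],s['opening'])
E
```

```text
0.1 [ 233.86978684 -578.98796301  230.17009579] [[ 9.27259619e-01  3.74418683e-01 -4.98338571e-04]
 [ 3.74418956e-01 -9.27257909e-01  1.79325006e-03]
 [ 2.09337943e-04 -1.84939577e-03 -9.99998268e-01]] 85.30249610578387
```

View pics/top1.png

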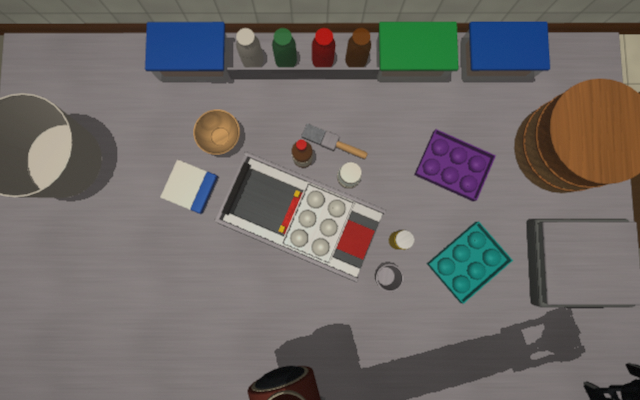

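View pics/side1.png

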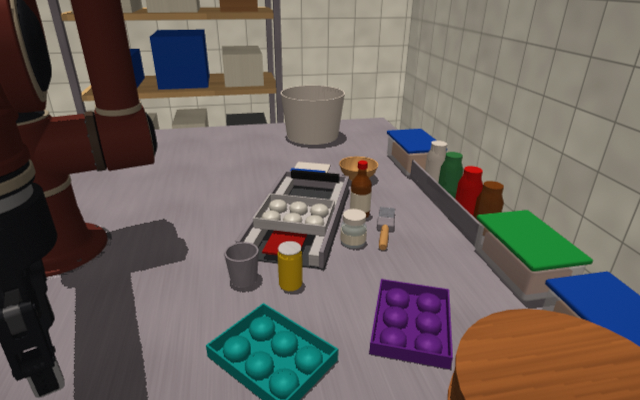

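The top view shows the runway with its open end at about (365,250), red pad at (357,238), teeth at (297,194) and (281,229), and the buffer at about (237,190). The spice can (402,240) and cup (388,276) stand near the open end. The side view confirms this layout.

```bash
python3 - <<'E'
from h import *
d=dict(np.load('top1.npz'))
hsv=cv2.cvtColor(d['pixels'],cv2.COLOR_RGB2HSV)
H,S,V=[hsv[...,i].astype(int) for i in range(3)]
roi=np.zeros(H.shape,bool);roi[150:285,215:390]=1
def comps(m,z,name,amin=6):
    n,l,st,c=cv2.connectedComponentsWithStats((m&roi).astype(np.uint8))
    for i in range(1,n):
        if st[i,4]>=amin: print(name,c[i].round(1),st[i,4],cast(d,c[i],z)[0].round(1))
red=((H<8)|(H>172))&(S>150)&(V>80)
comps(red,24,'red',20)
yel=(H>20)&(H<35)&(S>150)&(V>90)
comps(yel,39,'yel',5)
n,l,st,c=cv2.connectedComponentsWithStats((red&roi).astype(np.uint8))
for i in range(1,n):
    if st[i,4]>100:
        b=cv2.boxPoints(cv2.minAreaRect(np.argwhere(l==i)[:,::-1].astype(np.float32)));print('redbox',b.round(1).tolist(),cast(d,b,24).round(0).tolist())
# height-based: points in world from depth
R=cv2.Rodrigues(d['rvec'])[0]
v,u=np.mgrid[0:400,0:640]
P=(np.stack([u,v,np.ones_like(u)],-1)@np.linalg.inv(d['mtx']).T*d['depth'][...,None]-d['tvec'].ravel())@R
m=(P[...,2]>20)&roi&(d['depth']>0)
n,l,st,c=cv2.connectedComponentsWithStats(m.astype(np.uint8))
for i in range(1,n):
    if st[i,4]>60:
        q=P[l==i];r=cv2.minAreaRect(q[:,:2].astype(np.float32));print('h',c[i].round(),st[i,4],[np.round(x,1) for x in r],q[:,2].max().round())
        if st[i,4]>3000: print(cv2.boxPoints(r).round(1).tolist())
E
```

```text
red [290.1 211.9] 209 [578.9  54.2  24. ]
red [355.3 239.2] 870 [ 508.7 -112.7   24. ]
yel [296.4 193.2] 30 [625.5  37.5  39. ]
yel [281.4 228.6] 30 [535.3  75.2  39. ]
redbox [[278.29998779296875, 230.60000610351562], [295.3999938964844, 190.60000610351562], [301.20001220703125, 193.10000610351562], [284.1000061035156, 233.10000610351562]] [[531.0, 84.0, 24.0], [634.0, 41.0, 24.0], [628.0, 26.0, 24.0], [525.0, 69.0, 24.0]]
redbox [[336.29998779296875, 247.89999389648438], [348.1000061035156, 219.60000610351562], [374.29998779296875, 230.5], [362.5, 258.79998779296875]] [[487.0, -64.0, 24.0], [559.0, -95.0, 24.0], [531.0, -162.0, 24.0], [459.0, -131.0, 24.0]]
h [301. 157.] 306 [array([710.6,  25.4]), array([50.2, 26.3]), np.float64(87.3)] 143.0
h [307. 219.] 8302 [array([567.7,  29.2]), array([388.5, 195.4]), np.float64(66.9)] 63.0
[[401.70001220703125, -111.30000305175781], [581.5, -187.8000030517578], [733.5999755859375, 169.6999969482422], [553.9000244140625, 246.1999969482422]]
h [349. 175.] 482 [array([669.3, -94.9]), array([55.7, 56. ]), np.float64(20.1)] 78.0
h [380. 272.] 69 [array([ 424.2, -173. ]), array([28.2, 56.5]), np.float64(58.9)] 72.0
```

Emit:
drive_tool:
  commands:
    - [429, -331, 80, -0.785]
    - [429, -331, 80, -0.785]
    - [429, -331, 80, -0.785]
    - [429, -331, 80, -0.785]
    - [429, -331, 80, -0.785]
    - [429, -331, 80, -0.785]
    - [429, -331, 80, -0.785]
    - [429, -331, 80, -0.785]
    - [429, -331, 80, -0.785]
    - [429, -331, 80, -0.785]
  hand: 0
  squeeze: 40

```text
t: 1.35
eef_pos: [508.0, -109.1, 150.0]
tcp_rot: [[0.387, 0.922, -0.002], [0.922, -0.387, 0.001], [0.0, -0.002, -1.0]]
contact_force: [0.7, 0.6, -0.6]
opening: -0.3
grip_force: 0.0
```

```bash
python3 - <<'E'
from h import *
s=arm.read_state();print(s['t'],s['eef_pos'],s['tcp_rot'].round(3) if hasattr(s['tcp_rot'],'round') else s['tcp_rot'],s['opening'],s['contact_force'],s['joints'])
d=grab('wrist','w1.png');np.savez('w1.npz',**d)
E
```

```text
1.35 [ 508.04678007 -109.05542188  150.00654032] [[ 0.387  0.922 -0.002]
 [ 0.922 -0.387  0.001]
 [ 0.    -0.002 -1.   ]] -0.2619463798346037 [ 0.69175889  0.55396759 -0.55945837] [-3.54932321e-01 -1.35437153e-01  1.93407735e+00  3.74143057e-04
  1.34533933e+00  4.20500857e-02]
```

View pics/w1.png

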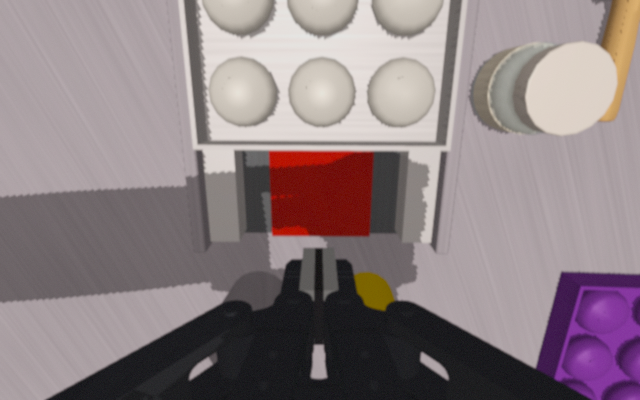

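The wrist view shows the closed fingers at column 318, lined up with the red pad (columns 270–372, rows 152–236). The tray's rear rim is at about row 149. I'll compute the distances from these.

```bash
python3 - <<'E'
from h import *
d=dict(np.load('w1.npz'))
e=np.array([.3895,.921]);n=np.array([-.921,.3895]);o=np.array([578,52])
f=lambda p:[((p[:,:2]-o)@e).round(1),((p[:,:2]-o)@n).round(1)]
print('rim',f(cast(d,[[200,150],[320,150],[445,150]],58)))
print('pad',f(cast(d,[[271,236],[370,236],[270,160],[372,160]],24)))
print('tcp',f(np.array([[508.05,-109.06]])))
E
```

```text
rim [array([-139.9, -139.6, -139.3]), array([ 80.5,   0.7, -82.2])]
pad [array([-216.1, -215.8, -153.1, -152.8]), array([ 40.5, -40.6,  38.9, -39.2])]
tcp [array([-175.6]), array([1.7])]
```

Emit:
drive_tool:
  commands:
    - [0, 1.5, 40, 0]
    - [0, 1.5, 80, 0]
    - [0, 1.5, 110, 0]
    - [0, 1.5, 120, 0]
    - [0, 1.5, 125, 0]
    - [0, 1.5, 129, 0]
    - [0, 1.5, 133, 0]
    - [0, 1.5, 136, 0]
    - [0, 1.5, 136, 0]
    - [0, 1.5, 136, 0]

```text
t: 2.65
eef_pos: [510.1, -113.0, 16.1]
tcp_rot: [[0.391, 0.92, 0.002], [0.92, -0.391, -0.001], [-0.0, 0.002, -1.0]]
contact_force: [-0.2, -2.7, 2.9]
opening: 0.1
grip_force: 1.5
```

Emit:
drive_tool:
  commands:
    - [0, 0, 1.5, 0]
    - [8, 0, 1.5, 0]
    - [16, 0, 1.5, 0]
    - [23, 0, 1.5, 0]
    - [29, 0, 1.5, 0]
    - [36, 0, 1.5, 0]
    - [44, 0, 1.5, 0]
    - [52, 0, 1.5, 0]
    - [61, 0, 1.5, 0]
    - [70, 0, 1.5, 0]

```text
t: 3.9
eef_pos: [536.1, -48.9, 13.6]
tcp_rot: [[0.391, 0.92, -0.002], [0.92, -0.391, -0.003], [-0.003, -0.001, -1.0]]
contact_force: [-3.1, -8.1, 4.1]
opening: -0.3
grip_force: 1.7
```

```bash
python3 - <<'E'
from h import *
s=arm.read_state();print(s['t'],s['eef_pos'],s['contact_force'])
p=(np.array(s['eef_pos'])[:2]-[578,52]);print(p@[.3895,.921],p@[-.921,.3895])
grab('side','s2.png')
E
```

```text
3.9 [536.06208823 -48.92462018  13.63280518] [-3.13845088 -8.10819412  4.1465119 ]
-109.28639181628027 -0.685322819969859
```

View pics/s2.png

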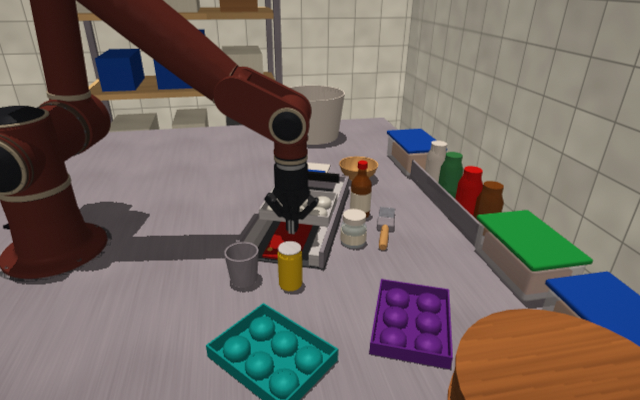

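The side view shows the fingers at (290,225) pressing the bar just behind the tray. The tray is moving with about 9 N of push force, so I'll continue.

Emit:
drive_tool:
  commands:
    - [9, 0, 0, 0]
    - [18, 0, 0, 0]
    - [27, 0, 0, 0]
    - [36, 0, 0, 0]
    - [45, 0, 0, 0]
    - [54, 0, 0, 0]
    - [63, 0, 0, 0]
    - [72, 0, 0, 0]
    - [80, 0, 0, 0]
    - [88, 0, 0, 0]

```text
t: 5.2
eef_pos: [570.3, 31.8, 13.7]
tcp_rot: [[0.391, 0.921, -0.003], [0.921, -0.391, -0.003], [-0.004, -0.001, -1.0]]
contact_force: [-3.4, -9.8, 6.1]
opening: 0.2
grip_force: 1.7
```

Emit:
drive_tool:
  commands:
    - [5, 0, 0, 0]
    - [10, 0, 0, 0]
    - [14, 0, 0, 0]
    - [18, 0, 0, 0]
    - [21, 0, 0, 0]
    - [23, 0, 0, 0]
    - [25, 0, 0, 0]

```text
t: 6.08
eef_pos: [579.7, 54.0, 13.7]
tcp_rot: [[0.39, 0.921, -0.004], [0.921, -0.39, -0.005], [-0.006, -0.002, -1.0]]
contact_force: [-5.6, -15.8, 8.8]
opening: 0.2
grip_force: 1.7
```

Emit:
drive_tool:
  commands:
    - [1, 0, 0, 0]
    - [2, 0, 0, 0]
    - [3, 0, 0, 0]
    - [3, 0, 0, 0]

```text
t: 6.58
eef_pos: [579.7, 54.1, 13.7]
tcp_rot: [[0.39, 0.921, -0.007], [0.921, -0.39, -0.009], [-0.011, -0.003, -1.0]]
contact_force: [-10.2, -21.1, 10.9]
opening: 0.3
grip_force: 1.8
```

The tray has stopped moving and the push force has risen to 23 N, so it is against the buffer. I'll back off the tray wall, then lift.

Emit:
drive_tool:
  commands:
    - [-4, 0, 0, 0]
    - [-10, 0, 0, 0]
    - [-16, 0, 0, 0]
    - [-20, 0, -4, 0]
    - [-24, 0, -12, 0]
    - [-26, 0, -30, 0]
    - [-26, 0, -60, 0]
    - [-26, 0, -110, 0]
    - [-26, 0, -150, 0]
    - [-26, 0, -150, 0]

```text
t: 7.82
eef_pos: [574.4, 34.2, 169.5]
tcp_rot: [[0.391, 0.92, 0.009], [0.92, -0.391, -0.001], [0.002, 0.009, -1.0]]
contact_force: [0.0, 0.2, -0.2]
opening: -0.0
grip_force: 0.0
```

Emit:
drive_tool:
  commands:
    - [-50, 0, -30, 0]
    - [-100, 0, -60, 0]
    - [-150, 0, -60, 0]
    - [-150, 0, -60, 0]
    - [-150, 0, -60, 0]

```text
t: 8.45
eef_pos: [512.5, -103.1, 222.7]
tcp_rot: [[0.392, 0.92, -0.002], [0.92, -0.392, 0.001], [0.0, -0.002, -1.0]]
contact_force: [-0.3, 0.3, 0.3]
opening: 0.0
grip_force: 0.0
```

```bash
python3 - <<'E'
from h import *
s=arm.read_state();print(s['t'],s['eef_pos'],s['contact_force'])
d=grab('wrist','w3.png');np.savez('w3.npz',**d)
E
```

```text
8.45 [ 512.47988919 -103.09828439  222.72027005] [-0.32354561  0.34813922  0.26628311]
```

View pics/w3.png

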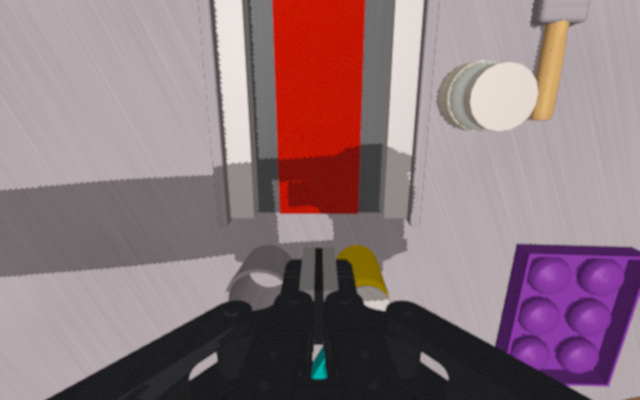

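The wrist view shows the bar clear, with the tray out of frame beyond the top edge. I'll check the tray and teeth from the top camera.

```bash
python3 - <<'E'
from h import *
d=grab('top','t4.png')
im=d['pixels'][130:300,190:420,::-1];cv2.imwrite('pics/t4c.png',cv2.resize(im,None,fx=3,fy=3))
w=dict(np.load('w3.npz'))
z=w['depth'];v,u=np.mgrid[0:400,0:640]
R=cv2.Rodrigues(w['rvec'])[0]
P=(np.stack([u,v,np.ones_like(u)],-1)@np.linalg.inv(w['mtx']).T*z[...,None]-w['tvec'].ravel())@R
print('bar z',np.median(P[20:140,290:350,2]),'table',np.median(P[50:150,60:160,2]))
hsv=cv2.cvtColor(d['pixels'],cv2.COLOR_RGB2HSV);H,S,V=[hsv[...,i].astype(int) for i in range(3)]
m=((H>20)&(H<35)&(S>150)&(V>90)).astype(np.uint8);m[:,:250]=0;m[:,320:]=0
n,l,st,c=cv2.connectedComponentsWithStats(m)
for i in range(1,n):print(st[i,4],c[i],cast(d,c[i],39))
E
```

```text
bar z 24.75822465680543 table 1.0044728846647613
32 [296.5    193.1875] [[625.51955813  37.30071107  39.        ]]
32 [281.21875 228.53125] [[535.51549537  75.67849071  39.        ]]
```

View pics/t4c.png

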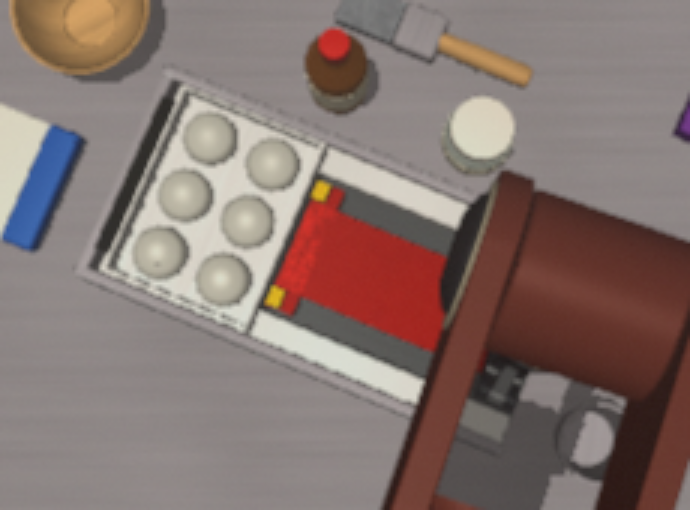

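The crop shows both yellow teeth standing up behind the tray at (320,190) and (275,296). The bar is back at about 24 mm. Teeth that are up mean the rear wall is past +12 mm, and the push force had risen against the buffer. The other things stand where they were.

```bash
python3 -c "
from bench import arm
print(arm.sign_off())"
```

```text
the job is handed in; nothing more can be done
None
```

I pushed the tray home against the buffer, the stop teeth sprang back up behind it, the arm is clear of everything, and I handed the job in at about 8.5 s; the sign-off returned no verdict.

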